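# Squeeze-test buffer bottles and sort out the leakers

### The job

Check the seals of the three buffer dropper bottles on the testing desk, one at a time: squeeze a bottle by its broad walls about 6 mm in all and feel how it resists, then set it down gently and upright, a firm one in the blue tray, a limp one (it leaks) in the red tray, before you take the next. Squeeze each one just that far, never so hard that it squirts, do not tip any over, and leave the gel bottle, tube stand and test cassette alone.

Things in the scene. Friction and masses are not known exactly. Their poses are not given: they have to be found in the camera images.
- bottle_a_mid (a point): White 50 ml oval dropper bottle, blue cap, one of three that look and measure alike, upright: 46 mm broad (its y), 34 mm thick over its two labelled broad walls (its x), 90 mm tall, cap 22 mm across, 50 to 70 g. This point is on its upright axis, 38 mm above its underside: squeeze here, fingers closing along x.
- bottle_b_mid (a point): The same point of the second bottle, alike in looks. In each bottle the broad walls are 42 mm broad, reach from 7 to 59 mm above the underside and yield evenly; the foot is rigid, 7 mm high and 28 mm thick, so keep fingertips 10 mm or more above the underside. A bottle may be carried by the same squeeze.
- bottle_c_mid (a point): The same point of the third bottle, alike in looks. Squeezed 6 mm in all (34 down to 28 mm) a firm, sound bottle pushes on each finger with about 8 N, a limp, leaking one with about 2.5 N; the push grows evenly from zero and the walls spring back. Any of the three may be a leaker.
- bottle_a_wall (a joint): How far each broad wall of bottle_a is pressed in, m: 0 untouched, 0.003 at the wanted squeeze of 6 mm in all (both walls move in equally), stop at 0.006.
- bottle_b_wall (a joint): How far each broad wall of bottle_b is pressed in, m: 0 untouched, 0.003 at the wanted squeeze of 6 mm in all (both walls move in equally), stop at 0.006.
- bottle_c_wall (a joint): How far each broad wall of bottle_c is pressed in, m: 0 untouched, 0.003 at the wanted squeeze of 6 mm in all (both walls move in equally), stop at 0.006.
- tray_sound: The blue tray, for sound bottles: shallow open tray, fixed: 150 mm (its x) by 230 mm (its y), wall 4 mm thick and 20 mm high over the underside, inner floor 4 mm above the desk. Origin at the centre of its underside, z up. Room for three bottles standing in a row along y.
- tray_leak: The red tray, for leakers: shallow open tray, fixed: 150 mm (its x) by 230 mm (its y), wall 4 mm thick and 20 mm high over the underside, inner floor 4 mm above the desk. Origin at the centre of its underside, z up. Room for three bottles standing in a row along y.
- gel_bottle: Bystander: clear hand-gel bottle with a white pump, 56 mm across, 179 mm tall, origin under its centre.
- tube_stand: Bystander: white block 40 x 90 x 30 mm with three capped tubes, 72 mm tall in all, origin under its centre.
- cassette: Bystander: flat white test cassette 20 x 70 x 5 mm lying on the desk, origin under its centre.
Things that resemble listed ones, but are neither listed nor needed, are in the scene too. What is shaped like the part that bears bottle_b_mid but orange or purple is not meant.

How it is judged (in metres and radians):
On the way, in this order (a step that is already met when the one before it is completed fails the run):
1. a first bottle is squeezed by its broad walls: each wall pressed in by more than 2.2 mm for 0.3 s (value of joint any of bottle_a_wall, bottle_b_wall, bottle_c_wall above 0.0022 m), for 0.3 s.
2. one bottle stands upright and let go on the floor of a tray (4 mm above the desk, so its point is 42 mm up) (((height (world z) of bottle_a_mid between 0.04 and 0.0455 m and angle between bottle_a_mid's own z axis and vertical below 0.15 rad and value of joint bottle_a_wall below 0.0007 m) or (height (world z) of bottle_b_mid between 0.04 and 0.0455 m and angle between bottle_b_mid's own z axis and vertical below 0.15 rad and value of joint bottle_b_wall below 0.0007 m) or (height (world z) of bottle_c_mid between 0.04 and 0.0455 m and angle between bottle_c_mid's own z axis and vertical below 0.15 rad and value of joint bottle_c_wall below 0.0007 m))), for 0.2 s.
3. with one bottle so in a tray, another is squeezed in the same way ((((height (world z) of bottle_a_mid between 0.04 and 0.0455 m and angle between bottle_a_mid's own z axis and vertical below 0.15 rad and value of joint bottle_a_wall below 0.0007 m) and value of joint bottle_b_wall above 0.0022 m) or ((height (world z) of bottle_a_mid between 0.04 and 0.0455 m and angle between bottle_a_mid's own z axis and vertical below 0.15 rad and value of joint bottle_a_wall below 0.0007 m) and value of joint bottle_c_wall above 0.0022 m) or ((height (world z) of bottle_b_mid between 0.04 and 0.0455 m and angle between bottle_b_mid's own z axis and vertical below 0.15 rad and value of joint bottle_b_wall below 0.0007 m) and value of joint bottle_a_wall above 0.0022 m) or ((height (world z) of bottle_b_mid between 0.04 and 0.0455 m and angle between bottle_b_mid's own z axis and vertical below 0.15 rad and value of joint bottle_b_wall below 0.0007 m) and value of joint bottle_c_wall above 0.0022 m) or ((height (world z) of bottle_c_mid between 0.04 and 0.0455 m and angle between bottle_c_mid's own z axis and vertical below 0.15 rad and value of joint bottle_c_wall below 0.0007 m) and value of joint bottle_a_wall above 0.0022 m) or ((height (world z) of bottle_c_mid between 0.04 and 0.0455 m and angle between bottle_c_mid's own z axis and vertical below 0.15 rad and value of joint bottle_c_wall below 0.0007 m) and value of joint bottle_b_wall above 0.0022 m))), for 0.3 s.
4. two bottles stand so in the trays ((((height (world z) of bottle_b_mid between 0.04 and 0.0455 m and angle between bottle_b_mid's own z axis and vertical below 0.15 rad and value of joint bottle_b_wall below 0.0007 m) and (height (world z) of bottle_c_mid between 0.04 and 0.0455 m and angle between bottle_c_mid's own z axis and vertical below 0.15 rad and value of joint bottle_c_wall below 0.0007 m)) or ((height (world z) of bottle_a_mid between 0.04 and 0.0455 m and angle between bottle_a_mid's own z axis and vertical below 0.15 rad and value of joint bottle_a_wall below 0.0007 m) and (height (world z) of bottle_c_mid between 0.04 and 0.0455 m and angle between bottle_c_mid's own z axis and vertical below 0.15 rad and value of joint bottle_c_wall below 0.0007 m)) or ((height (world z) of bottle_a_mid between 0.04 and 0.0455 m and angle between bottle_a_mid's own z axis and vertical below 0.15 rad and value of joint bottle_a_wall below 0.0007 m) and (height (world z) of bottle_b_mid between 0.04 and 0.0455 m and angle between bottle_b_mid's own z axis and vertical below 0.15 rad and value of joint bottle_b_wall below 0.0007 m)))), for 0.2 s.
5. with two bottles so in the trays, the last is squeezed in the same way (((((height (world z) of bottle_b_mid between 0.04 and 0.0455 m and angle between bottle_b_mid's own z axis and vertical below 0.15 rad and value of joint bottle_b_wall below 0.0007 m) and (height (world z) of bottle_c_mid between 0.04 and 0.0455 m and angle between bottle_c_mid's own z axis and vertical below 0.15 rad and value of joint bottle_c_wall below 0.0007 m)) and value of joint bottle_a_wall above 0.0022 m) or (((height (world z) of bottle_a_mid between 0.04 and 0.0455 m and angle between bottle_a_mid's own z axis and vertical below 0.15 rad and value of joint bottle_a_wall below 0.0007 m) and (height (world z) of bottle_c_mid between 0.04 and 0.0455 m and angle between bottle_c_mid's own z axis and vertical below 0.15 rad and value of joint bottle_c_wall below 0.0007 m)) and value of joint bottle_b_wall above 0.0022 m) or (((height (world z) of bottle_a_mid between 0.04 and 0.0455 m and angle between bottle_a_mid's own z axis and vertical below 0.15 rad and value of joint bottle_a_wall below 0.0007 m) and (height (world z) of bottle_b_mid between 0.04 and 0.0455 m and angle between bottle_b_mid's own z axis and vertical below 0.15 rad and value of joint bottle_b_wall below 0.0007 m)) and value of joint bottle_c_wall above 0.0022 m))), for 0.3 s.
At the end, for the whole second after the job is handed in: Every bottle stands upright (within 0.15 rad), let go, on the floor of a tray, walls sprung back: all firm ones in the blue tray, all limp ones in the red (judged by the load each tray carries); gel bottle, tube stand and cassette upright and within 30 mm of where they were (height (world z) of bottle_a_mid between 0.04 and 0.0455 m and angle between each of bottle_a_mid, bottle_b_mid, bottle_c_mid's own z axis and vertical below 0.15 rad and value of joint each of bottle_a_wall, bottle_b_wall, bottle_c_wall below 0.0007 m and height (world z) of bottle_b_mid between 0.04 and 0.0455 m and height (world z) of bottle_c_mid between 0.04 and 0.0455 m and contact force between tray_leak and anything else between 0.4 and 0.575 N and contact force between tray_sound and anything else between 1.18 and 1.45 N and distance of each of gel_bottle, tube_stand, cassette from where it was at the start of the episode below 0.03 m and angle between each of gel_bottle, tube_stand's own z axis and vertical below 0.2 rad); the robot touches nothing.
It fails at once if a bottle is squeezed so hard that it would squirt: a wall pressed in more than 4.5 mm (value of joint any of bottle_a_wall, bottle_b_wall, bottle_c_wall above 0.0045 m).
It fails at once if a bottle is dropped: it is more than 15 mm above a tray's floor while the fingers touch nothing (contact force between the fingers and anything else below 0.05 N and height (world z) of any of bottle_a_mid, bottle_b_mid, bottle_c_mid above 0.057 m).
It fails at once if a bottle is tipped by more than 0.6 rad (angle between any of bottle_a_mid, bottle_b_mid, bottle_c_mid's own z axis and vertical above 0.6 rad).
It fails at once if a bottle is pressed hard into a tray, or a tray is struck (over 20 N) (contact force between any of tray_sound, tray_leak and anything else above 20 N).
It fails at once if a bystander is pushed away by more than 30 mm or tipped (distance of any of gel_bottle, tube_stand, cassette from where it was at the start of the episode above 0.03 m or angle between any of gel_bottle, tube_stand's own z axis and vertical above 0.4 rad).
It also fails if it takes over 70 s, if anything falls off the work surface, if the arm or the gripper's body presses on something with over 40 N, if the wrist force passes 120 N, or if a joint passes its speed limit or range.

### The arm

A 6-joint arm with a two-finger parallel gripper is mounted at the origin on the work surface. World frame = base frame: x ahead of the robot, y to its left, z up, the work surface at z = 0. Lengths are in mm, angles in rad, forces in N, time in s.
With the tool pointing down it reaches from about 275 to 825 mm from the base axis. Payload 4.9 kg.
Tool frame: the origin (TCP) lies midway between the tips of the shut fingers; the grasp point (between the pads) lies 19 mm behind it; z points along the fingers, x is the direction in which the jaws open and shut, and the axes are right-handed (so a half turn about z gives the same grasp; the last joint's range is limited). The gripper opens to 85 mm and grips with 20 to 120 N. Pads are 22 mm wide; open, the fingers measure 114 mm over their backs; the gripper's body (76 mm by 85 mm) begins 54 mm behind the grasp point. The pads swing forward as they close: fully open they stand 13 mm farther back than shut.
Start: joints at [-1.342, 0.326, -0.193, 1.052, 0, 1.437], TCP at [195.204, -514.212, 231.281] pointing down, gripper open.
Joint ranges: [-2.65, 2.65], [-0.97, 1.79], [-1.3, 1.35], [-1.93, 2.1], [-1.47, 1.37], [-3.14, 3.14]. Speed limits (rad/s): [2.57, 2.57, 3.14, 3.14, 3.14, 3.14].

### API

Orientations are given as a unit quaternion [w, x, y, z].
In Python, from station import env gives the robot as it stands.
- The arm moves only by the shell command python3 -m jog 'ROWS' [FORCE]. ROWS is JSON, a list of rows, each a list of 3 entries, a list of its own where there are three numbers: the shift along the tool's x, y, z in units of 25 mm (1.0 is 25 mm), then the turn about the tool's z in units of 6 degrees (1.0 is 6 degrees), then the opening, from 0 (shut) to 1 (fully open). A call has 1 to 12 rows; each row is the pose to reach, as a shift and turn from the pose measured when the call began, along the tool's axes at that moment; what a row does not reach only later rows make up. A row lasts 1/10 s, in which the tool goes at most 50 mm and 8.59 degrees, less where a joint would pass 70% of its speed; a pose out of reach is approached as far as the arm can. A call with a gripper value outside its range is refused whole. The fingers move at their own pace and stop on an object; FORCE is the grip in N (left out, the last holds). Time passes only in rows, so rows that repeat a pose let the fingers close. It gives the time, the measured TCP pose, the force and the opening at its end, in the units of the state.
- env.state(): the state, without advancing time (a new reading comes with each control period).
- env.camera(name): name is "scene" or "top" or "wrist"; returns the picture (384x512x3 uint8, red, green, blue); there is no depth.
- env.calibration(name): a dict with "camera_matrix" (3x3 intrinsics, pixels), "world_to_cam" (4x4, takes a point from world to camera coordinates); the wrist camera has in their place "tool_from_camera" (4x4, takes a point from camera to tool coordinates, whose origin is the TCP and whose axes are the tool frame's). Camera axes: x right, y down, z forward; pixel columns grow to the right and rows downward; lengths in mm; the calibration is good to about 2 mm. A picture is of the moment at which its call begins: read the wrist's pose just before it. calibration takes no time and is no camera call.
- env.sign_off(): hands the job in, once; it reports no verdict.
Trained networks look in the newest picture that a camera, given by its name, has taken for a name from the list of things; names that differ only in an ending like _2 or _b are one class to them, and where a whole thing is asked for, a point or a joint stands for the part that bears it (a point fixed in the world has none). Each returns a list of dicts, best first, with "confidence" (0 to 1); they miss things now and then, are a little off and sometimes report something else, mostly with a low value. They report only what shows in the picture. A call takes as long as a camera call. They do not tell look-alikes from the thing itself.
- env.search_frame(camera, query): "extent" ([centre column, centre row, width, height] in pixels, round what is visible of it).
- env.pinpoint(camera, query): "centre" ([column, row] in pixels: a listed point, or the origin of a listed thing).
The state is a dict: "t": time; "joint_positions": joint angles; "dq": joint speeds; "tau": joint torques, N m; "eef_pos": TCP position; "ee_rot": TCP orientation; "force": force on the tool from outside, world axes, zero at the start; "wrist_torque": the same for the moment, N m; "gripper_width": opening from 0.0 (shut) to 1.0 (fully open).
Only numpy, scipy, OpenCV 4.12 (cv2) and the standard library are available. Lean on these libraries where they do the work, as an engineer would, in place of code of your own. Each camera call takes 0.05 s, during which the arm holds its last target. There are 200 camera calls.

## Working session

There is one attempt and no reset: what is moved stays moved. The work goes in short steps, Python scripts to look and compute and a shell command to move; the robot and the scene stay as the last step left them, time stands still between calls to the robot, and variables do not carry over. Pictures are saved under pics/ and viewed, about 8 in all and at most 12, crops included, and the job is handed in when it is done.

```bash
ls; mkdir -p pics; cat > h.py <<'E'
import numpy as np, cv2
from station import env
def ray(cam,uv):
    c=env.calibration(cam);K=np.array(c["camera_matrix"])
    d=np.linalg.inv(K)@[uv[0],uv[1],1]
    T=np.linalg.inv(np.array(c["world_to_cam"]))
    return T[:3,3],T[:3,:3]@d
def onz(cam,uv,z):
    o,d=ray(cam,uv);return (o+d*(z-o[2])/d[2]).round(1)
E
python3 - <<'E'
from h import *
print(env.state())
ims=[]
for c in("scene","top"):
    im=env.camera(c);cv2.imwrite(f"pics/{c}0.png",im[:,:,::-1])
    for n,z in(("bottle_a_mid",38),("tray_sound",0),("tray_leak",0),("gel_bottle",0),("tube_stand",0),("cassette",0)):
        for r in env.pinpoint(c,n):print(c,n,np.round(r["centre"],1),round(r["confidence"],2),onz(c,r["centre"],z))
E
```

```text
pics
{'t': 0.0, 'joint_positions': array([-1.34217306e+00,  3.26969869e-01, -1.93622080e-01,  1.05196621e+00,
       -2.46472581e-05,  1.43659470e+00]), 'dq': array([ 0.00192099,  0.00056512,  0.00129033, -0.00043357,  0.00138267,
        0.00079288]), 'tau': array([-7.11293214e-04, -4.43398726e+01,  2.62441617e+01,  1.54666352e-02,
        1.41396075e-05, -9.49797894e-07]), 'eef_pos': array([ 195.07167735, -513.61143469,  230.47317121]), 'ee_rot': array([-5.83693598e-04,  8.23078246e-01, -5.67927306e-01, -6.59895808e-04]), 'force': array([ 0.053594  ,  0.05232537, -0.01720835]), 'wrist_torque': array([ 0.03047937, -0.00734104,  0.00096439]), 'gripper_width': 0.9966910359344574}
scene bottle_a_mid [248.4 147.2] 0.86 [531.5 113.5  38. ]
scene tray_sound [104.2 260.5] 0.71 [ 482.8 -332.8    0. ]
scene tray_sound [198.6 213. ] 0.5 [ 556.9 -103.1    0. ]
scene tray_leak [295.7 116.2] 0.98 [536.3 319.6   0. ]
scene gel_bottle [348.8 177.5] 0.59 [780.  230.6  -0. ]
scene tube_stand [254.4 269.2] 0.66 [ 758.1 -122.4    0. ]
scene cassette [103.  256.5] 0.7 [ 472.4 -328.7    0. ]
scene cassette [274.7 243.4] 0.52 [752.4 -43.5   0. ]
top bottle_a_mid [220.5 230.7] 0.84 [540.4 114.9  38. ]
top bottle_a_mid [176.4 140.3] 0.25 [769.7 227.7  38. ]
top tray_sound [396.9 253.5] 0.62 [ 480.4 -334.3    0. ]
top tray_leak [145.6 235.7] 0.93 [527.9 313.2   0. ]
top gel_bottle [177.2 141.9] 0.78 [773.5 233.4   0. ]
top tube_stand [309.5 143. ] 0.65 [ 768.4 -114.     0. ]
top cassette [278.3 153.5] 0.66 [741.1 -32.2   0. ]
```

```bash
python3 -c "
import cv2
cv2.imwrite('pics/s1.png',cv2.resize(cv2.imread('pics/scene0.png'),(800,600)));cv2.imwrite('pics/t1.png',cv2.resize(cv2.imread('pics/top0.png'),(800,600)))"
```

```text
(no output)
```

View pics/s1.png

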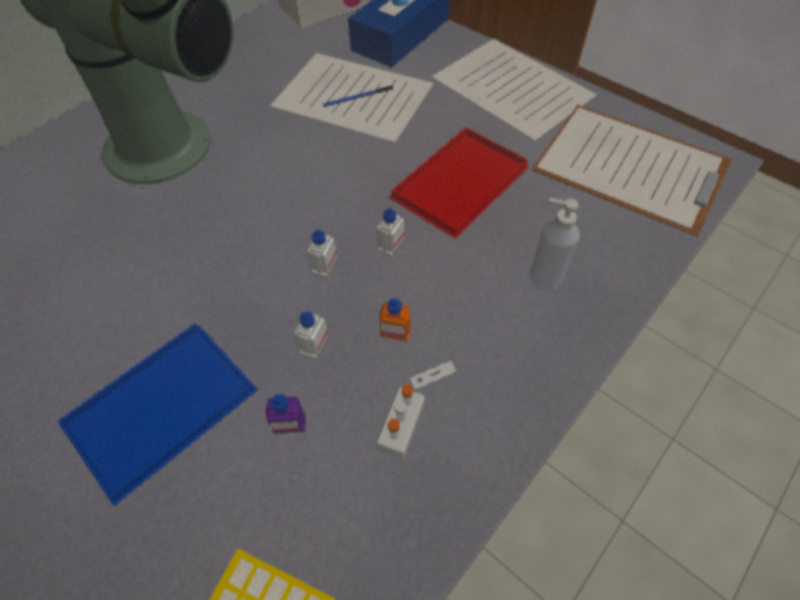

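View pics/t1.png

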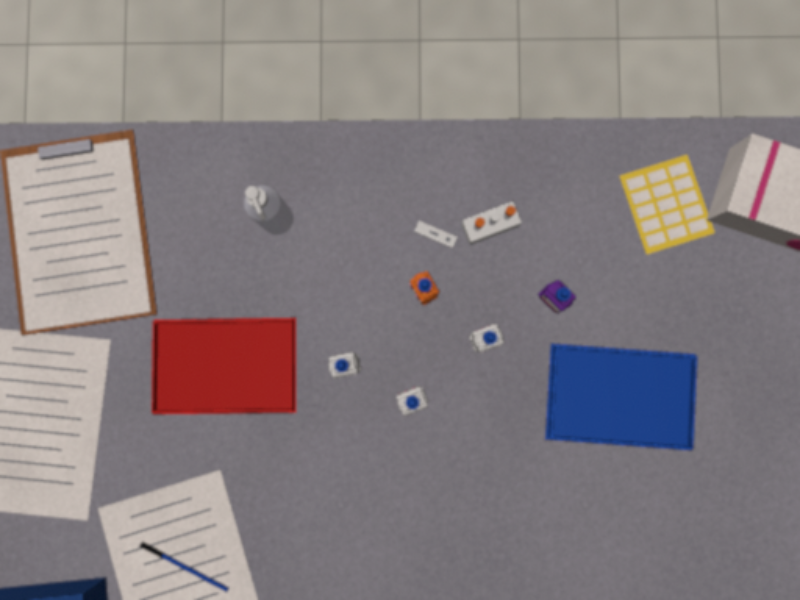

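The top view (800 px scale) shows three white bottles at (342,365), (411,401) and (487,338). The orange one at (424,287) and the purple one at (557,295) are decoys. The red tray is at (224,366) and the blue one at (622,397). All the bystanders lie farther out in x. Next I measure the white bottles.

```bash
cat >> h.py <<'E'
def toolmove(target):
    """world xyz shift from now to target, in tool units"""
    from scipy.spatial.transform import Rotation as R
    s=env.state();q=s["ee_rot"];r=R.from_quat([q[1],q[2],q[3],q[0]])
    x=r.as_matrix()[:,0]
    return r.inv().apply(np.array(target)-s["eef_pos"])/25, np.degrees(np.arctan2(x[1],x[0]))
E
python3 - <<'E'
from h import *
im=cv2.imread("pics/top0.png").astype(int)
b,g,r=im[...,0],im[...,1],im[...,2]
c=env.calibration("top");print(np.linalg.inv(np.array(c["world_to_cam"]))[:3,3])
blue=((b-r>60)&(r<90)).astype(np.uint8)
white=((im.min(2)>135)).astype(np.uint8)
for nm,m,z,lo,hi in(("cap",blue,88,20,400),("body",white,65,60,400)):
    n,l,st,ce=cv2.connectedComponentsWithStats(m)
    for i in range(1,n):
        u,v=ce[i]
        if lo<st[i,4]<hi and 190<u<380 and 160<v<280:
            p=np.argwhere(l==i)[:,::-1].astype(np.float32)
            print(nm,st[i,4],ce[i].round(1),onz("top",ce[i],z))
for u,v in((219,234),(263,257),(311.7,216)):
    x0,y0=int(u-20),int(v-20)
    m=white[y0:y0+40,x0:x0+40]|blue[y0:y0+40,x0:x0+40]
    p=np.argwhere(m)[:,::-1].astype(np.float32)
    print(cv2.minAreaRect(p))
S=cv2.imread("pics/top0.png")[200:275,195:335];cv2.imwrite("pics/c2.png",cv2.resize(S,None,fx=5.7,fy=5.7,interpolation=2))
for nm,rng in(("blue",lambda:(b-r>50)),("red",lambda:(r-b>80))):
    m=rng().astype(np.uint8);n,l,st,ce=cv2.connectedComponentsWithStats(m)
    i=[k for k in range(1,n) if st[k,4]>2000]
    for k in i:
        p=np.argwhere(l==k)[:,::-1].astype(np.float32);rc=cv2.minAreaRect(p);print(nm,rc,onz("top",rc[0],10))
print(toolmove([530,115,200]))
E
```

```text
[ 545.96890693    8.57664158 1097.13954637]
cap 39 [271.4 182. ] [656.5 -11.9  88. ]
cap 66 [360.1 187.8] [ 641.5 -223.4   88. ]
cap 44 [313.2 215.7] [ 575.4 -110.8   88. ]
cap 46 [218.2 233.5] [534.1 115.3  88. ]
cap 46 [263.5 257. ] [478.2   7.8  88. ]
body 155 [311.  215.2] [ 577.3 -108.4   65. ]
body 146 [218.2 232.7] [535.7 117.8  65. ]
body 159 [262.4 255.5] [480.2  10.5  65. ]
((19.000001907348633, 19.0), (13.335897445678711, 16.86598777770996), 78.69007110595703)
((19.550003051757812, 19.14999771118164), (13.914020538330078, 17.39252281188965), 71.56504821777344)
((20.05172348022461, 19.879308700561523), (13.55575942993164, 18.755229949951172), 68.19859313964844)
blue ((397.53656005859375, 253.50271606445312), (95.44819641113281, 61.61307907104492), 4.205357074737549) [ 480.9 -332.8   10. ]
red ((142.5, 234.0), (90.99998474121094, 59.99999237060547), 0.0) [532.4 318.4  10. ]
(array([-18.77698951, -21.45210399,   1.25191002]), np.float64(-69.2130883284613))
```

View pics/c2.png

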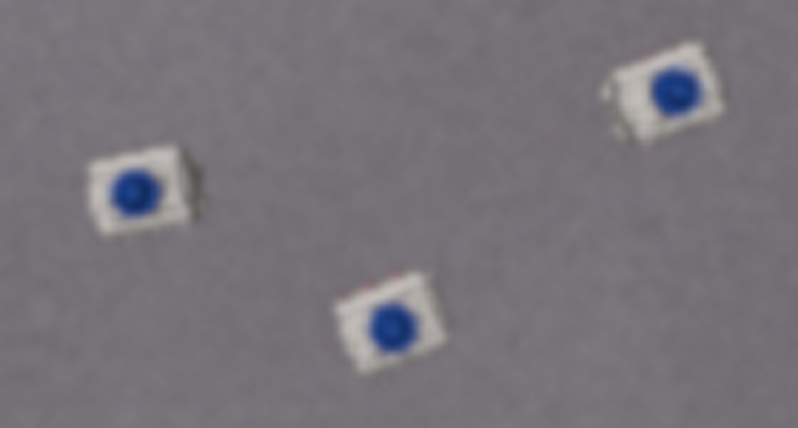

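Crop confirmed: all three are white with blue caps. Broad axes rise to the right by about 8-11°, 18° and 20°, so thin-axis yaw is about +10, +18 and +20°. I start with the left bottle and move above it, closing to 0.33 on the way for an air baseline.

```bash
python3 -m jog '[[[-18.9,-21.5,1.0],-13.2,0.33],[[-18.9,-21.5,1.0],-13.2,0.33],[[-18.9,-21.5,1.0],-13.2,0.33],[[-18.9,-21.5,1.0],-13.2,0.33],[[-18.9,-21.5,1.0],-13.2,0.33],[[-18.9,-21.5,1.0],-13.2,0.33],[[-18.9,-21.5,1.0],-13.2,0.33],[[-18.9,-21.5,1.0],-13.2,0.33],[[-18.9,-21.5,1.0],-13.2,0.33],[[-18.9,-21.5,1.0],-13.2,0.33],[[-18.9,-21.5,1.0],-13.2,0.33],[[-18.9,-21.5,1.0],-13.2,0.33]]' 20
python3 -c "
from h import *
print(toolmove([535,116,200]))"
```

```text
t: 1.9
eef_pos: [476.6, 17.8, 210.6]
ee_rot: [0.0, 0.996, 0.087, 0.001]
force: [0.8, -0.8, -0.2]
gripper_width: 0.332
(array([ 2.98316194, -3.4626812 ,  0.42595945]), np.float64(10.003726053043218))
```

```bash
python3 -m jog '[[[3,-3.5,0],0,0.9],[[3,-3.5,0.4],0,0.9],[[3,-3.5,0.4],0,0.9],[[3,-3.5,0.4],0,0.9],[[3,-3.5,0.4],0,0.9],[[3,-3.5,0.4],0,0.9],[[3,-3.5,0.4],0,0.9],[[3,-3.5,0.4],0,0.9]]' 20
cat >> h.py <<'E'
def wrist(name,query="bottle_a_mid",z=38,capz=90):
    from scipy.spatial.transform import Rotation as R
    s=env.state();im=env.camera("wrist");cv2.imwrite(f"pics/{name}.png",im[:,:,::-1])
    c=env.calibration("wrist");K=np.array(c["camera_matrix"]);T=np.array(c["tool_from_camera"])
    q=s["ee_rot"];r=R.from_quat([q[1],q[2],q[3],q[0]]).as_matrix()
    def w(uv,z):
        o=r@T[:3,3]+s["eef_pos"];d=r@T[:3,:3]@np.linalg.inv(K)@[uv[0],uv[1],1]
        return (o+d*(z-o[2])/d[2]).round(1)
    for p in env.pinpoint("wrist",query):print("pin",np.round(p["centre"],1),round(p["confidence"],2),w(p["centre"],z))
    a=im.astype(int);m=((a[...,2]-a[...,0]>60)).astype(np.uint8)
    n,l,st,ce=cv2.connectedComponentsWithStats(m)
    for i in range(1,n):
        if st[i,4]>150:print("blue",st[i],w(ce[i],capz))
    return im,w
E
python3 - <<'E'
from h import *
wrist("w1")
print(env.state()["eef_pos"],toolmove([535,116,22]))
E
```

```text
t: 2.7
eef_pos: [535.1, 115.9, 201.1]
ee_rot: [0.0, 0.996, 0.086, 0.001]
force: [-0.6, -0.0, -0.1]
gripper_width: 0.901
pin [261.4 174.1] 0.8 [539.3 114.9  38. ]
blue [247 171  22  24 403] [534.2 120.7  90. ]
blue [183 260  14  23 248] [483.1  19.1  90. ]
[535.19646472 116.25870196 200.9310304 ] (array([-1.88390167e-02,  4.30395662e-03,  7.15722692e+00]), np.float64(9.932126785877342))
```

View pics/w1.png

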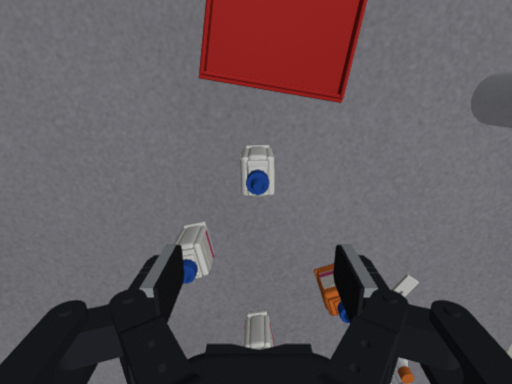

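The wrist view shows the left bottle at (258,175), squared with the jaws. I descend and close slowly.

```bash
python3 -m jog '[[[0,0,1.5],0,0.8],[[0,0,3],0,0.8],[[0,0,4.5],0,0.8],[[0,0,5.5],0,0.8],[[0,0,6.3],0,0.8],[[0,0,6.8],0,0.8],[[0,0,7.1],0,0.7],[[0,0,7.1],0,0.6],[[0,0,7.1],0,0.5],[[0,0,7.1],0,0.45],[[0,0,7.1],0,0.45],[[0,0,7.1],0,0.43]]' 20
python3 -m jog '[[[0,0,0],0,0.42],[[0,0,0],0,0.41],[[0,0,0],0,0.4],[[0,0,0],0,0.39],[[0,0,0],0,0.38],[[0,0,0],0,0.38],[[0,0,0],0,0.38]]' 20
python3 -c "
from h import *
print(env.state()['tau'],env.state()['gripper_width'])"
```

```text
t: 4.0
eef_pos: [535.9, 116.2, 24.1]
ee_rot: [0.0, 0.996, 0.087, 0.001]
force: [0.5, 0.2, 0.5]
gripper_width: 0.427
t: 4.7
eef_pos: [535.8, 116.2, 24.1]
ee_rot: [0.0, 0.996, 0.087, 0.001]
force: [-1.8, 0.1, 3.1]
gripper_width: 0.378
[-7.20211398e-02 -4.73661375e+01  1.91773403e+01 -5.11896126e-01
  7.59360177e-03  5.93799068e-04] 0.3781317783802745
```

```bash
python3 -m jog '[[[0,0,0],0,0.37],[[0,0,0],0,0.36],[[0,0,0],0,0.36],[[0,0,0],0,0.36],[[0,0,0],0,0.36]]' 20
python3 -m jog '[[[0,0,0],0,0.35],[[0,0,0],0,0.34],[[0,0,0],0,0.335],[[0,0,0],0,0.335],[[0,0,0],0,0.335],[[0,0,0],0,0.335],[[0,0,0],0,0.335]]' 20
python3 -c "
from h import *
s=env.state();print(s['tau'],s['gripper_width'],s['force'],s['wrist_torque'])"
```

```text
t: 5.2
eef_pos: [535.8, 116.2, 24.2]
ee_rot: [0.0, 0.996, 0.087, 0.001]
force: [-1.7, -0.7, 5.1]
gripper_width: 0.36
t: 5.9
eef_pos: [535.8, 116.2, 24.4]
ee_rot: [0.0, 0.996, 0.087, 0.001]
force: [-2.3, -0.8, 5.6]
gripper_width: 0.337
[-1.16536024e-01 -4.59222829e+01  1.89832109e+01 -9.01345387e-01
  2.01584614e-02  7.75525277e-04] 0.33718177702914925 [-2.27225692 -0.78261109  5.61271609] [-0.12769445  0.51845415 -0.00572544]
```

The vertical friction load while the pads swing in (3 N at 1 mm per wall, 5.6 N at 2.7 mm) can hardly come from a limp wall, so I provisionally call this one firm and will compare with the others. I lift it and carry it to blue.

```bash
python3 -m jog '[[[0,0,-0.1],0,0.335],[[0,0,-0.3],0,0.335],[[0,0,-0.7],0,0.335],[[0,0,-1.3],0,0.335],[[0,0,-2.1],0,0.335],[[0,0,-2.9],0,0.335],[[0,0,-3.7],0,0.335],[[0,0,-4.3],0,0.335],[[0,0,-4.6],0,0.335],[[0,0,-4.8],0,0.335],[[0,0,-4.8],0,0.335],[[0,0,-4.8],0,0.335]]' 20
python3 -c "
from h import *
s=env.state();print(s['gripper_width'],s['force'],s['wrist_torque'])
im,w=wrist('w2')
print(toolmove([477,-388,144]))"
```

```text
t: 7.1
eef_pos: [535.1, 116.3, 143.8]
ee_rot: [0.0, 0.996, 0.087, 0.001]
force: [-0.8, -0.3, -0.5]
gripper_width: 0.333
0.33270249106319255 [-0.75386805 -0.3408773  -0.49430943] [-0.05618981 -0.0171202   0.04227   ]
pin [259.1 262.1] 0.66 [549.1  44.3  38. ]
blue [ 230  283   59   66 2849] [553.3  25.3  90. ]
(array([-5.76174329e+00,  1.94667898e+01, -9.46510279e-03]), np.float64(9.937949946635184))
```

```bash
python3 -m jog '[[[-0.1,0.4,0],0,0.335],[[-0.4,1.2,0],0.2,0.335],[[-0.7,2.4,0],0.4,0.335],[[-1.1,3.8,0],0.6,0.335],[[-1.6,5.3,0],0.8,0.335],[[-2.0,6.9,0],1,0.335],[[-2.5,8.5,0],1.2,0.335],[[-3.0,10.1,0],1.4,0.335],[[-3.5,11.7,0],1.6,0.335],[[-3.9,13.3,0],1.8,0.335],[[-4.3,14.5,0],2,0.335],[[-4.6,15.5,0],2,0.335]]' 20
python3 -m jog '[[[-0.2,0.7,0],0,0.335],[[-0.4,1.4,0],0,0.335],[[-0.6,2.1,0],0,0.335],[[-0.6,2.3,0],0,0.335],[[-0.6,2.3,0],0,0.335],[[-0.6,2.3,0],0,0.335]]' 20
python3 -c "
from h import *
s=env.state();print(s['force'])
print(toolmove([477,-388,32]))"
```

```text
t: 8.4
eef_pos: [487.2, -287.8, 143.2]
ee_rot: [0.0, 1.0, -0.019, 0.0]
force: [0.4, -0.6, -0.8]
gripper_width: 0.336
t: 9.0
eef_pos: [470.2, -344.0, 143.2]
ee_rot: [-0.0, 1.0, -0.019, 0.0]
force: [-0.7, -0.1, -0.8]
gripper_width: 0.333
[-0.72584785 -0.09287731 -0.79999945]
(array([0.33963748, 1.74753329, 4.44623621]), np.float64(-2.163293625755832))
```

```bash
python3 -m jog '[[[0.1,0.5,0.2],0,0.335],[[0.2,1.1,0.6],0,0.335],[[0.3,1.5,1.2],0,0.335],[[0.3,1.7,2.0],0,0.335],[[0.3,1.7,2.8],0,0.335],[[0.3,1.7,3.5],0,0.335],[[0.3,1.7,4.0],0,0.335],[[0.3,1.7,4.2],0,0.335],[[0.3,1.7,4.3],0,0.335],[[0.3,1.7,4.3],0,0.335]]' 20
python3 -m jog '[[[0,0,0.08],0,0.335],[[0,0,0.14],0,0.335],[[0,0,0.2],0,0.335],[[0,0,0.2],0,0.335],[[0,0,0.2],0,0.335]]' 20
```

```text
t: 10.0
eef_pos: [476.3, -387.0, 35.7]
ee_rot: [0.0, 1.0, -0.019, 0.0]
force: [0.0, -0.4, -0.6]
gripper_width: 0.337
t: 10.5
eef_pos: [476.2, -387.0, 30.8]
ee_rot: [0.0, 1.0, -0.019, 0.0]
force: [0.8, 0.9, -0.7]
gripper_width: 0.341
```

```bash
python3 -m jog '[[[0,0,0.04],0,0.335],[[0,0,0.06],0,0.335],[[0,0,0.06],0,0.335],[[0,0,0.06],0,0.335]]' 20
python3 -m jog '[[[0,0,0.04],0,0.335],[[0,0,0.06],0,0.335],[[0,0,0.06],0,0.335],[[0,0,0.06],0,0.335]]' 20
```

```text
t: 10.9
eef_pos: [476.2, -387.0, 29.2]
ee_rot: [0.0, 1.0, -0.019, 0.0]
force: [-1.6, -0.3, -0.3]
gripper_width: 0.338
t: 11.3
eef_pos: [476.4, -387.1, 28.4]
ee_rot: [0.0, 1.0, -0.019, 0.0]
force: [-1.3, 1.1, 5.5]
gripper_width: 0.335
```

It touched down at TCP z of about 28.7 (5.5 N). I release, rise and look.

```bash
python3 -m jog '[[[0,0,0],0,0.35],[[0,0,0],0,0.37],[[0,0,0],0,0.39],[[0,0,0],0,0.41],[[0,0,0],0,0.45],[[0,0,0],0,0.5],[[0,0,0],0,0.6],[[0,0,0],0,0.7],[[0,0,0],0,0.75],[[0,0,0],0,0.75]]' 20
python3 -m jog '[[[0,0,-0.3],0,0.8],[[0,0,-1.2],0,0.8],[[0,0,-2.8],0,0.8],[[0,0,-4.4],0,0.8],[[0,0,-6],0,0.8],[[0,0,-6.8],0,0.8],[[0,0,-6.8],0,0.8]]' 20
python3 - <<'E'
from h import *
im,w=wrist("w3")
top=env.camera("top")
a=np.hstack([im[:,:,::-1][:, :],top[:,:,::-1]]);cv2.imwrite("pics/v3.png",cv2.resize(a,(800,300)))
for r in env.pinpoint("top","bottle_a_mid"):print(r,onz("top",r["centre"],38))
print(toolmove([478,9,200]))
E
```

```text
t: 12.3
eef_pos: [476.4, -387.1, 28.4]
ee_rot: [0.0, 1.0, -0.019, 0.0]
force: [0.5, 0.1, -0.5]
gripper_width: 0.748
t: 13.0
eef_pos: [478.0, -388.8, 203.0]
ee_rot: [0.003, 1.0, -0.019, 0.003]
force: [0.1, 0.0, 0.2]
gripper_width: 0.796
pin [256.4 169.4] 0.75 [ 477.4 -386.5   38. ]
blue [  184     0   157   218 28316] [ 480.9 -314.1   90. ]
blue [245 169  22  24 429] [ 476.7 -383.4   90. ]
{'centre': [423.3, 255.9], 'confidence': 0.86} [ 476.6 -387.3   38. ]
(array([ -0.49650459, -15.8037143 ,  -0.10378764]), np.float64(-2.1580251490907427))
```

View pics/v3.png

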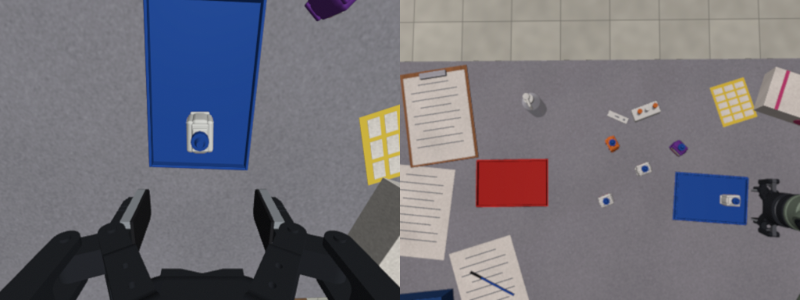

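The first bottle stands upright in blue at (200,132). Next is the middle bottle.

```bash
python3 -m jog '[[[-0.5,-15.8,0],-3.5,0.8],[[-0.5,-15.8,0],-3.5,0.8],[[-0.5,-15.8,0],-3.5,0.8],[[-0.5,-15.8,0],-3.5,0.8],[[-0.5,-15.8,0],-3.5,0.8],[[-0.5,-15.8,0],-3.5,0.8],[[-0.5,-15.8,0],-3.5,0.8],[[-0.5,-15.8,0],-3.5,0.8],[[-0.5,-15.8,0],-3.5,0.8],[[-0.5,-15.8,0],-3.5,0.8],[[-0.5,-15.8,0],-3.5,0.8],[[-0.5,-15.8,0],-3.5,0.8]]' 20
python3 - <<'E'
from h import *
im,w=wrist("w4")
cv2.imwrite("pics/v4.png",cv2.resize(im[90:290,130:380,::-1],None,fx=2.4,fy=2.4))
print(toolmove([478,9,24]))
E
```

```text
t: 14.4
eef_pos: [477.8, 7.6, 196.9]
ee_rot: [-0.001, 0.987, 0.163, -0.001]
force: [-0.4, -0.4, -0.4]
gripper_width: 0.8
blue [247 172  23  25 416] [476.7  11.9  90. ]
blue [413 246  22  24 313] [650.4  -7.   90. ]
blue [300 302  20  24 318] [ 571.1 -102.2   90. ]
blue [ 178  306   89   50 2273] [ 485.5 -155.5   90. ]
(array([ 0.0279907 , -0.03700951,  6.92750773]), np.float64(18.702797850900822))
```

View pics/v4.png

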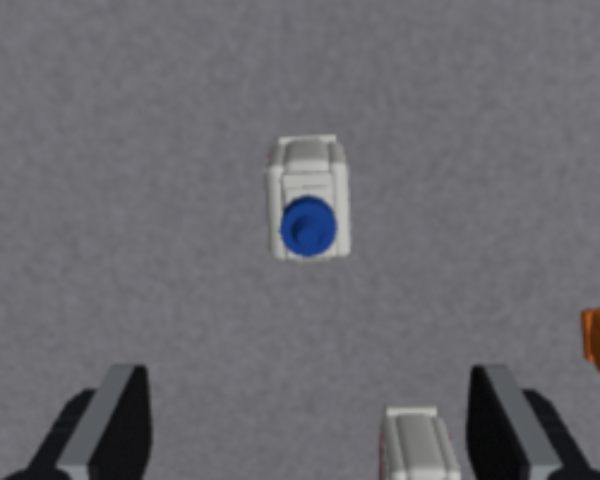

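It is aligned with the jaws (bottle at crop (309,200)). I descend and use the same closing schedule as before.

```bash
python3 -m jog '[[[0,0,1.5],0,0.8],[[0,0,3],0,0.8],[[0,0,4.5],0,0.8],[[0,0,5.5],0,0.8],[[0,0,6.3],0,0.8],[[0,0,6.7],0,0.8],[[0,0,6.9],0,0.7],[[0,0,6.9],0,0.6],[[0,0,6.9],0,0.5],[[0,0,6.9],0,0.45],[[0,0,6.9],0,0.45],[[0,0,6.9],0,0.43]]' 20
python3 -m jog '[[[0,0,0],0,0.42],[[0,0,0],0,0.41],[[0,0,0],0,0.4],[[0,0,0],0,0.39],[[0,0,0],0,0.38],[[0,0,0],0,0.38],[[0,0,0],0,0.38]]' 20
python3 -m jog '[[[0,0,0],0,0.37],[[0,0,0],0,0.36],[[0,0,0],0,0.36],[[0,0,0],0,0.36],[[0,0,0],0,0.36]]' 20
python3 -m jog '[[[0,0,0],0,0.35],[[0,0,0],0,0.34],[[0,0,0],0,0.335],[[0,0,0],0,0.335],[[0,0,0],0,0.335],[[0,0,0],0,0.335],[[0,0,0],0,0.335]]' 20
```

```text
t: 15.7
eef_pos: [478.0, 7.9, 25.2]
ee_rot: [-0.001, 0.987, 0.163, -0.0]
force: [0.1, -0.6, 0.1]
gripper_width: 0.426
t: 16.4
eef_pos: [478.1, 7.9, 25.3]
ee_rot: [-0.001, 0.987, 0.163, -0.0]
force: [-0.7, 0.1, 3.2]
gripper_width: 0.382
t: 16.9
eef_pos: [478.1, 7.9, 25.4]
ee_rot: [-0.001, 0.987, 0.163, -0.0]
force: [-0.7, -1.1, 5.2]
gripper_width: 0.361
t: 17.6
eef_pos: [478.2, 7.9, 25.5]
ee_rot: [-0.001, 0.987, 0.163, 0.0]
force: [-1.0, 0.2, 5.5]
gripper_width: 0.334
```

The readings repeat the first bottle's (3.2, 5.2, 5.5 N), so it is the same class and firm. It goes to blue, second slot (485,-278).

```bash
python3 -m jog '[[[0,0,-0.1],0,0.335],[[0,0,-0.3],0,0.335],[[0,0,-0.7],0,0.335],[[0,0,-1.3],0,0.335],[[0,0,-2.1],0,0.335],[[0,0,-2.9],0,0.335],[[0,0,-3.7],0,0.335],[[0,0,-4.3],0,0.335],[[0,0,-4.6],0,0.335],[[0,0,-4.8],0,0.335],[[0,0,-4.8],0,0.335],[[0,0,-4.8],0,0.335]]' 20
python3 -c "
from h import *
print(env.state()['force'],toolmove([485,-278,145]))"
```

```text
t: 18.8
eef_pos: [477.8, 7.8, 145.0]
ee_rot: [-0.001, 0.987, 0.163, -0.0]
force: [-0.3, -0.0, -2.1]
gripper_width: 0.343
[-0.3452438  -0.0476022  -2.09583296] (array([-3.39464871, 10.91900268, -0.01415205]), np.float64(18.71146445934297))
```

```bash
python3 -m jog '[[[-0.1,0.4,0],0.2,0.335],[[-0.4,1.2,0],0.5,0.335],[[-0.7,2.3,0],0.9,0.335],[[-1.2,3.7,0],1.4,0.335],[[-1.6,5.2,0],1.9,0.335],[[-2.1,6.7,0],2.4,0.335],[[-2.6,8.2,0],2.9,0.335],[[-3.0,9.5,0],3.3,0.335],[[-3.2,10.4,0],3.5,0.335],[[-3.4,10.9,0],3.5,0.335],[[-3.4,10.9,0],3.5,0.335],[[-3.4,10.9,0],3.5,0.335]]' 20
python3 -c "
from h import *
print(env.state()['force'],env.state()['gripper_width'],toolmove([485,-278,36]))"
```

```text
t: 20.0
eef_pos: [484.1, -276.8, 144.0]
ee_rot: [-0.001, 1.0, -0.02, -0.001]
force: [0.1, 0.1, -0.4]
gripper_width: 0.337
[ 0.14546228  0.11111903 -0.43864307] 0.33734055068789964 (array([0.04998694, 0.05915421, 4.32111129]), np.float64(-2.2815561781127673))
```

```bash
python3 -m jog '[[[0,0,0.2],0,0.335],[[0,0,0.7],0,0.335],[[0,0,1.4],0,0.335],[[0,0,2.2],0,0.335],[[0,0,3.0],0,0.335],[[0,0,3.6],0,0.335],[[0,0,4.0],0,0.335],[[0,0,4.2],0,0.335],[[0,0,4.3],0,0.335],[[0,0,4.35],0,0.335],[[0,0,4.42],0,0.335],[[0,0,4.42],0,0.335]]' 20
python3 -m jog '[[[0,0,0.05],0,0.335],[[0,0,0.1],0,0.335],[[0,0,0.1],0,0.335],[[0,0,0.1],0,0.335]]' 20
python3 -m jog '[[[0,0,0.05],0,0.335],[[0,0,0.08],0,0.335],[[0,0,0.08],0,0.335],[[0,0,0.08],0,0.335]]' 20
```

```text
t: 21.2
eef_pos: [484.0, -276.7, 33.9]
ee_rot: [-0.001, 1.0, -0.02, -0.001]
force: [0.2, 0.8, -0.3]
gripper_width: 0.336
t: 21.6
eef_pos: [484.0, -276.7, 31.4]
ee_rot: [-0.001, 1.0, -0.02, -0.001]
force: [0.1, 0.1, -1.0]
gripper_width: 0.342
t: 22.0
eef_pos: [484.1, -276.7, 29.5]
ee_rot: [-0.001, 1.0, -0.02, -0.001]
force: [-0.7, -0.6, 0.4]
gripper_width: 0.34
```

```bash
python3 -m jog '[[[0,0,0.02],0,0.335],[[0,0,0.03],0,0.335],[[0,0,0.03],0,0.335],[[0,0,0.03],0,0.335]]' 20
python3 -m jog '[[[0,0,0],0,0.35],[[0,0,0],0,0.37],[[0,0,0],0,0.39],[[0,0,0],0,0.41],[[0,0,0],0,0.45],[[0,0,0],0,0.5],[[0,0,0],0,0.6],[[0,0,0],0,0.7],[[0,0,0],0,0.75],[[0,0,0],0,0.75]]' 20
python3 -m jog '[[[0,0,-0.3],0,0.8],[[0,0,-1.2],0,0.8],[[0,0,-2.8],0,0.8],[[0,0,-4.4],0,0.8],[[0,0,-6],0,0.8],[[0,0,-6.8],0,0.8],[[0,0,-6.8],0,0.8]]' 20
python3 - <<'E'
from h import *
im,w=wrist("w5")
cv2.imwrite("pics/v5.png",im[:,:,::-1])
print(toolmove([575,-108,200]))
E
```

```text
t: 22.4
eef_pos: [484.2, -276.8, 29.3]
ee_rot: [-0.001, 1.0, -0.02, -0.001]
force: [-1.0, 1.1, 5.8]
gripper_width: 0.336
t: 23.4
eef_pos: [484.2, -276.8, 29.3]
ee_rot: [-0.001, 1.0, -0.02, -0.001]
force: [-0.6, -0.5, -0.7]
gripper_width: 0.752
t: 24.1
eef_pos: [486.4, -278.5, 203.6]
ee_rot: [0.001, 1.0, -0.02, 0.002]
force: [0.3, -0.6, -0.7]
gripper_width: 0.8
pin [253.2 263.5] 0.77 [ 476.9 -390.8   38. ]
blue [  188   106   141   190 20354] [ 483.  -287.3   90. ]
blue [422 106  25  25 469] [ 637.  -223.5   90. ]
blue [244 169  23  25 432] [ 484.5 -273.3   90. ]
(array([ 3.34975134e+00, -6.90362541e+00, -6.24347746e-03]), np.float64(-2.278357277509025))
```

View pics/v5.png

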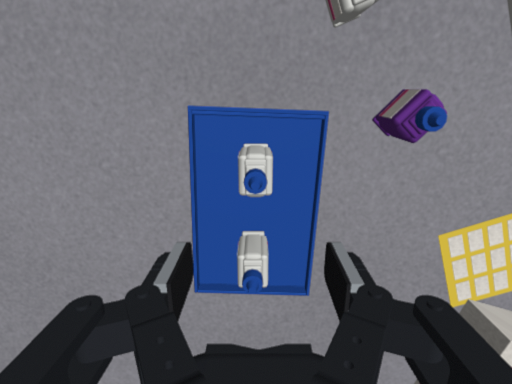

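Both bottles stand upright in blue. Next is the third.

```bash
python3 -m jog '[[[3.3,-6.9,0],-3.7,0.8],[[3.3,-6.9,0],-3.7,0.8],[[3.3,-6.9,0],-3.7,0.8],[[3.3,-6.9,0],-3.7,0.8],[[3.3,-6.9,0],-3.7,0.8],[[3.3,-6.9,0],-3.7,0.8],[[3.3,-6.9,0],-3.7,0.8],[[3.3,-6.9,0],-3.7,0.8]]' 20
python3 - <<'E'
from h import *
im,w=wrist("w6")
cv2.imwrite("pics/v6.png",cv2.resize(im[90:290,130:380,::-1],None,fx=2.4,fy=2.4))
print(toolmove([575,-108,25]))
E
```

```text
t: 25.0
eef_pos: [572.9, -109.2, 199.3]
ee_rot: [-0.001, 0.985, 0.172, -0.001]
force: [0.9, -0.3, -0.8]
gripper_width: 0.797
pin [115.4 348.8] 0.85 [ 477.9 -394.8   38. ]
blue [378 103  25  25 427] [654.1 -12.4  90. ]
blue [249 176  23  25 413] [ 574.9 -108.2   90. ]
blue [  72  198  153  136 7360] [ 488.9 -209.    90. ]
blue [273 291  20  25 354] [ 638.8 -215.9   90. ]
blue [121 351  17  23 218] [ 508.7 -347.5   90. ]
(array([ 0.0858907 , -0.00961867,  6.98680704]), np.float64(19.805278264721434))
```

View pics/v6.png

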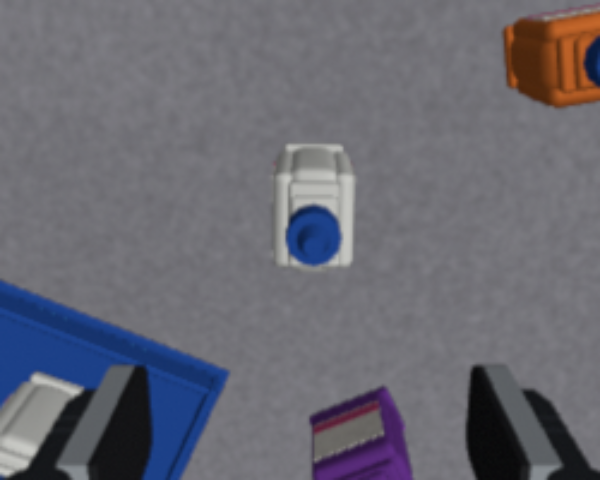

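```bash
python3 -m jog '[[[0.05,0.1,1.5],0,0.8],[[0.05,0.1,3],0,0.8],[[0.05,0.1,4.5],0,0.8],[[0.05,0.1,5.5],0,0.8],[[0.05,0.1,6.3],0,0.8],[[0.05,0.1,6.8],0,0.8],[[0.05,0.1,7.0],0,0.7],[[0.05,0.1,7.0],0,0.6],[[0.05,0.1,7.0],0,0.5],[[0.05,0.1,7.0],0,0.45],[[0.05,0.1,7.0],0,0.45],[[0.05,0.1,7.0],0,0.43]]' 20
python3 -m jog '[[[0,0,0],0,0.42],[[0,0,0],0,0.41],[[0,0,0],0,0.4],[[0,0,0],0,0.39],[[0,0,0],0,0.38],[[0,0,0],0,0.38],[[0,0,0],0,0.38]]' 20
python3 -m jog '[[[0,0,0],0,0.37],[[0,0,0],0,0.36],[[0,0,0],0,0.36],[[0,0,0],0,0.36],[[0,0,0],0,0.36]]' 20
python3 -m jog '[[[0,0,0],0,0.35],[[0,0,0],0,0.34],[[0,0,0],0,0.335],[[0,0,0],0,0.335],[[0,0,0],0,0.335],[[0,0,0],0,0.335],[[0,0,0],0,0.335]]' 20
```

```text
t: 26.3
eef_pos: [575.5, -111.0, 25.3]
ee_rot: [-0.001, 0.985, 0.172, 0.0]
force: [-1.0, 0.4, -0.1]
gripper_width: 0.43
t: 27.0
eef_pos: [575.5, -111.0, 25.3]
ee_rot: [-0.0, 0.985, 0.172, 0.0]
force: [0.6, -0.1, 1.4]
gripper_width: 0.381
t: 27.5
eef_pos: [575.5, -111.0, 25.3]
ee_rot: [-0.0, 0.985, 0.172, 0.0]
force: [-0.3, 0.4, 2.6]
gripper_width: 0.359
t: 28.2
eef_pos: [575.5, -111.0, 25.4]
ee_rot: [-0.0, 0.985, 0.172, 0.0]
force: [-0.3, -0.1, 2.8]
gripper_width: 0.336
```

The third reads half as much (1.4, 2.6, 2.8 N), so it is the limp one. I carry it gently to red at about (530,316).

```bash
python3 -m jog '[[[0,0,0],0,0.328],[[0,0,-0.1],0,0.328],[[0,0,-0.3],0,0.328],[[0,0,-0.7],0,0.328],[[0,0,-1.2],0,0.328],[[0,0,-1.8],0,0.328],[[0,0,-2.5],0,0.328],[[0,0,-3.2],0,0.328],[[0,0,-3.8],0,0.328],[[0,0,-4.1],0,0.328],[[0,0,-4.2],0,0.328],[[0,0,-4.2],0,0.328]]' 20
python3 -c "
from h import *
print(env.state()['force'],toolmove([530,316,130]))
wrist('w7')"
```

```text
t: 29.4
eef_pos: [575.6, -111.1, 130.7]
ee_rot: [-0.0, 0.985, 0.172, 0.0]
force: [0.8, -0.1, -0.2]
gripper_width: 0.326
[ 0.76573215 -0.11612205 -0.21702451] (array([  4.07374422, -16.69189627,   0.04201079]), np.float64(19.80898528333887))
blue [417 102  34  34 774] [653.2 -12.5  90. ]
blue [  23  218  174  154 9365] [ 480.  -196.1   90. ]
blue [ 230  285   67   65 2793] [ 606.3 -188.4   90. ]
blue [138 342  37  42 589] [ 545.  -261.5   90. ]
```

```bash
python3 -m jog '[[[0.1,-0.3,0],0.1,0.328],[[0.2,-0.9,0],0.3,0.328],[[0.4,-1.8,0],0.6,0.328],[[0.7,-3.0,0],0.9,0.328],[[1.1,-4.4,0],1.2,0.328],[[1.4,-5.8,0],1.5,0.328],[[1.8,-7.2,0],1.8,0.328],[[2.1,-8.6,0],2.1,0.328],[[2.4,-10,0],2.4,0.328],[[2.8,-11.3,0],2.7,0.328],[[3.0,-12.3,0],3.0,0.328],[[3.2,-13.1,0],3.3,0.328]]' 20
python3 -c "
from h import *
print(env.state()['force'],toolmove([530,316,38]))"
```

```text
t: 30.7
eef_pos: [538.0, 226.4, 129.5]
ee_rot: [-0.001, 1.0, 0.0, -0.001]
force: [0.5, 0.7, -0.8]
gripper_width: 0.332
[ 0.47855383  0.69756615 -0.82955119] (array([-0.30908155, -3.5789645 ,  3.6653774 ]), np.float64(0.012729549634345845))
```

```bash
python3 -m jog '[[[-0.1,-0.7,0],0,0.328],[[-0.2,-1.4,0],0,0.328],[[-0.3,-2.2,0],0,0.328],[[-0.3,-2.9,0],0,0.328],[[-0.3,-3.4,0.2],0,0.328],[[-0.3,-3.6,0.7],0,0.328],[[-0.3,-3.6,1.4],0,0.328],[[-0.3,-3.6,2.1],0,0.328],[[-0.3,-3.6,2.8],0,0.328],[[-0.3,-3.6,3.3],0,0.328],[[-0.3,-3.6,3.6],0,0.328],[[-0.3,-3.6,3.7],0,0.328]]' 20
python3 -m jog '[[[0,0,0.06],0,0.328],[[0,0,0.12],0,0.328],[[0,0,0.18],0,0.328],[[0,0,0.18],0,0.328]]' 20
python3 -c "
from h import *
print(env.state()['force'],toolmove([530,316,30.5]))"
```

```text
t: 31.9
eef_pos: [529.7, 316.0, 35.9]
ee_rot: [-0.0, 1.0, -0.0, -0.002]
force: [0.1, -0.1, -0.8]
gripper_width: 0.331
t: 32.3
eef_pos: [529.9, 316.1, 31.7]
ee_rot: [-0.0, 1.0, -0.0, -0.002]
force: [-0.8, -0.4, -1.0]
gripper_width: 0.327
[-0.78033379 -0.35505671 -1.01430518] (array([0.00612425, 0.00340959, 0.04775047]), np.float64(-0.010857902575116773))
```

```bash
python3 -m jog '[[[0,0,0.04],0,0.328],[[0,0,0.06],0,0.328],[[0,0,0.06],0,0.328],[[0,0,0.06],0,0.328]]' 20
python3 -m jog '[[[0,0,0.03],0,0.328],[[0,0,0.05],0,0.328],[[0,0,0.05],0,0.328],[[0,0,0.05],0,0.328]]' 20
```

```text
t: 32.7
eef_pos: [529.9, 316.1, 30.3]
ee_rot: [-0.0, 1.0, -0.0, -0.002]
force: [0.6, 0.1, 0.4]
gripper_width: 0.326
t: 33.1
eef_pos: [530.0, 316.2, 29.2]
ee_rot: [-0.0, 1.0, -0.0, -0.002]
force: [-1.0, 0.5, 2.1]
gripper_width: 0.327
```

Touchdown at 2.1 N. I release, rise and check.

```bash
python3 -m jog '[[[0,0,0],0,0.34],[[0,0,0],0,0.36],[[0,0,0],0,0.38],[[0,0,0],0,0.41],[[0,0,0],0,0.45],[[0,0,0],0,0.5],[[0,0,0],0,0.6],[[0,0,0],0,0.7],[[0,0,0],0,0.75],[[0,0,0],0,0.75]]' 20
python3 -m jog '[[[0,0,-0.3],0,0.8],[[0,0,-1.2],0,0.8],[[0,0,-2.8],0,0.8],[[0,0,-4.4],0,0.8],[[0,0,-6],0,0.8],[[0,0,-6.8],0,0.8],[[0,0,-6.8],0,0.8],[[0,0,-6.8],0,0.8]]' 20
python3 - <<'E'
from h import *
im,w=wrist("w8")
sc=env.camera("scene")
cv2.imwrite("pics/v8.png",cv2.resize(np.hstack([im,sc])[:,:,::-1],(800,300)))
for n,z in(("bottle_a_mid",42),("gel_bottle",0),("tube_stand",0),("cassette",0)):
    for r in env.pinpoint("scene",n):print(n,np.round(r["centre"]),r["confidence"],onz("scene",r["centre"],z))
print(env.state()["force"])
E
```

```text
t: 34.1
eef_pos: [530.0, 316.2, 29.3]
ee_rot: [-0.0, 1.0, -0.0, -0.002]
force: [0.9, -0.1, 0.5]
gripper_width: 0.747
t: 34.9
eef_pos: [530.5, 316.1, 199.5]
ee_rot: [-0.001, 1.0, -0.0, -0.001]
force: [0.4, 0.0, -0.8]
gripper_width: 0.797
blue [247 174  23  25 434] [530.2 318.   90. ]
bottle_a_mid [ 75. 272.] 0.7 [ 481.8 -389.6   42. ]
gel_bottle [350. 180.] 0.71 [786.  225.1   0. ]
tube_stand [252. 270.] 0.7 [ 754.9 -127.     0. ]
cassette [276. 242.] 0.66 [752.5 -37.3   0. ]
[-0.19718674 -0.6239046   0.54708648]
```

View pics/v8.png

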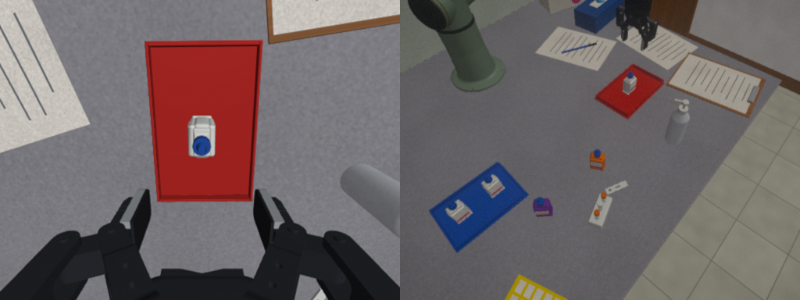

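```bash
python3 -c "
from station import env
print(env.sign_off())"
```

```text
the job is handed in; nothing more can be done
None
```

I checked all three white bottles one at a time and handed the job in at about 35 s. Two firm ones are in the blue tray and one limp one is in the red tray. No verdict was given.

- **Squeeze:** I closed the jaws to about 28.5 mm, roughly 2.7 mm per wall. For the lift and carry of the limp bottle I closed slightly further, to about 28 mm. Wall travel comes from the jaw opening and was not measured directly.
- **How I told them apart:** The jaw opening showed no difference between the bottles, so I used the vertical force at the wrist as the pads swung in. The third read half of the other two:

| Bottle (starting place) | Wrist force during the squeeze | Result | Tray |
|---|---|---|---|
| Left | 3.1, 5.1, 5.6 N | firm | blue |
| Middle | 3.2, 5.2, 5.5 N | firm | blue |
| Right | 1.4, 2.6, 2.8 N | limp | red |

- **Last check:** The final pictures show all three upright in their trays and the gripper clear above. Each bottle met its tray floor with under 6 N.
- **Bystanders:** The gel bottle, tube stand and cassette look untouched. Their positions in the pictures matched the first ones to within about 8 mm, which is the scatter of the measurement.
- **What disagreed:** In the last pictures the trained network picked out only one of the three bottles. I confirmed the other two by eye, and the limp one also by its cap position from the wrist camera.

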